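# Feed a pipette-tip box through the counterweighted flap

### The arm

A 6-joint arm with a two-finger parallel gripper is mounted at the origin on a cart in front of the work surface, level with it; the furniture and walls round the work are solid. World frame = base frame: x ahead of the robot, y to its left, z up, the work surface at z = 0. Lengths are in mm, angles in rad, forces in N, time in s.
With the tool pointing down it reaches from about 400 to 925 mm from the base axis. Payload 12.5 kg.
Tool frame: the origin (TCP) lies where the fingers leave the gripper's body, on its centre line; the fingertips stand 78 mm ahead of it and the grasp point (between the pads) lies 59 mm ahead of it; z points along the fingers, y is the direction in which the jaws open and shut (so a half turn about z gives the same grasp; the last joint's range is limited). The gripper opens to 95 mm and grips with 3 to 60 N. Pads are 20 mm wide; open, the fingers measure 119 mm over their backs; the gripper's body (75 mm by 180 mm) begins 59 mm behind the grasp point.
Start: joints at [1.239, 0.491, 1.559, -0, 1.092, -0.106], TCP at [139.908, 609.15, 292.261] pointing down, gripper open.
Joint ranges: [-3.1, 3.1], [-0.84, 2.19], [0.05, 2.79], [-1.13, 4.28], [0.06, 2.93], [-2.69, 2.69]. Speed limits (rad/s): [2.22, 2.22, 2.79, 3.14, 3.14, 3.14].

### API

Orientations are given as [roll, pitch, yaw] about the fixed x, y, z axes, in that order (R = Rz(yaw) Ry(pitch) Rx(roll)).
In Python, from cell import env, viewer, ticket, search_frame gives the robot as it stands.
- The arm moves only by the shell command python3 -m inch 'ROWS'. ROWS is a JSON object of lists of equal length, an entry for each row: "hand": the opening, from 0 (shut) to 1 (fully open); "delta_pos": the shift along the tool's x, y, z in cm, a list of three; "turn": the turn about the tool's z in rad. A call has 1 to 20 rows; each row shifts and turns the commanded pose from where the row before left it, along the tool's axes as they then stand; what a row does not reach is not made up. A row lasts 1/10 s, in which the tool goes at most 50 mm and 8.59 degrees, less where a joint would pass 70% of its speed; a pose out of reach is approached as far as the arm can. A call is refused whole if a number of a shift passes 5 or a number of a turn 0.15, either way. A call with a gripper value outside its range is refused whole. The fingers move at their own pace and stop on an object; the grip force is fixed at half the most. Time passes only in rows, so rows that do not move let the fingers close. It gives the time, the measured TCP pose, the force and the opening at its end, in the units of the state.
- env.state(): the state, without advancing time (a new reading comes with each control period).
- viewer.read_camera(name): name is "scene" or "top" or "wrist"; returns (picture, depth): 420x560x3 uint8, blue, green, red; 420x560 float32, mm along the optical axis (not along the pixel's ray), 0 where there is no reading.
- viewer.get_calibration(name): a dict with "fx", "fy", "cx", "cy" (pixels), "T" (4x4, takes a point from camera to world coordinates). Camera axes: x right, y down, z forward; pixel columns grow to the right and rows downward; lengths in mm; the calibration is good to about 2 mm. A picture is of the moment at which its call begins: read the wrist's pose just before it. get_calibration takes no time and is no camera call; for the wrist camera it gives the pose at the moment of the call.
- ticket.job_done(): hands the job in, once; it reports no verdict.
Trained networks look in the newest picture that a camera, given by its name, has taken for a name from the list of things; names that differ only in an ending like _2 or _b are one class to them, and where a whole thing is asked for, a point or a joint stands for the part that bears it (a point fixed in the world has none). Each returns a list of dicts, best first, with "p" (0 to 1); they miss things now and then, are a little off and sometimes report something else, mostly with a low value. They report only what shows in the picture. A call takes as long as a camera call. They do not tell look-alikes from the thing itself.
- search_frame(camera, label): "centre" ([column, row] in pixels, amid what is visible of it).
The state is a dict: "t": time; "joints": joint angles; "qvel": joint speeds; "tau": joint torques, N m; "eef_pos": TCP position; "tcp_rot": TCP orientation; "ft_force": force on the tool from outside, world axes, zero at the start; "moment": the same for the moment, N m; "opening": opening from 0.0 (shut) to 1.0 (fully open).
Only numpy, scipy, OpenCV 4.12 (cv2) and the standard library are available. Lean on these libraries where they do the work, as an engineer would, in place of code of your own. Each camera call takes 0.05 s, during which the arm holds its last target.

### The job

Push the open box of pipette tips along the feeder's lane with your fingertips, so that it folds the counterweighted gravity flap down and slides all the way into the bay behind it, clear of the flap. Then lift your fingers out of the lane so that the flap swings up shut behind the box. Only push: do not pick up or tip the box, and leave the other things on the bench where they are.

Things in the scene. Friction and masses are not known exactly. Their poses are not given: they have to be found in the camera images.
- loader: the feeder: fixed straight lane on the bench, 304 mm long, 152 wide (190 over counterweights), open above. Origin: on the bench under the flap's hinge, mid-lane; x runs along the lane in the feeding direction (roughly away from the robot), y across, z up. White cheeks along the lane: inner faces at y +-68 mm, 8 thick, tops at z 80. Its place and yaw change from start to start.
- lane_mouth (a point): middle of the infeed deck's near end: 150 mm before the hinge (loader x -150), on the deck's top, z 55 mm. The deck runs from here to the flap's hinge
- bay_end (a point): middle of the bay floor's far end, at the foot of the end stop (loader x 148, z 52 mm; the stop's top is at z 90). The bay floor (z 52) begins at loader x 48; between it and the infeed deck is a recess, floor z 49, into which the flap folds level with the deck
- flap (a joint): gravity flap's angle, rad: 0 = upright, shut across the lane; 1.57 = folded flat in the feeding direction. Hinged at its lower edge (loader x 0, z 53 mm). Two counterweights outside the cheeks swing it up (about 0.6 N at its edge, under 1 s) once nothing stands over it, fingers included. Shut, it cannot go back toward the infeed side: fingers past it must leave upward, not back along the lane.
- flap_edge (a point): middle of the flap's free edge, 45 mm from the hinge (its top when shut). The flap is a plain grey plate, 130 mm wide, 3 thick
- tip_box: open white and red box full of yellow pipette tips, loose on the infeed deck before the flap, about 0.18 kg. 86 mm along its x (-42 to +43; x points to the flap), 124 along y, flat upright walls 52 high, tips up to 71. Origin: centre of underside. About 6 mm play to each cheek. Its rear wall must end over 45 mm past the hinge to clear the flap; against the end stop it is about 63 past.
- amber_bottle: brown reagent bottle with a black cap, 36 mm across, 66 high; stands beside the feeder, leave it alone
- flask_a: conical glass flask, 64 mm across, 104 high; stands beside the feeder, leave it alone
- dish: round petri dish with lid, 59 mm across, 15 high; bystander
- beaker: glass beaker, 77 mm across, 88 high; bystander
- white_bottle: small white reagent bottle with a black cap, 36 mm across, 66 high; bystander
- pen: marker pen lying flat, 137 mm long, 14 high; bystander
- tape: roll of tape lying flat, 68 mm across, 18 high; bystander
There are look-alikes about, which are no part of the job. Leave any green look-alike of the tip_box alone.

How it is judged (in metres and radians):
On the way:
1. the box, standing on the lane, has folded the flap down (value of joint flap above 1.2 rad and x of tip_box in the frame of loader above 0 m and contact force between tip_box and loader above 0.05 N), for 0.1 s.
At the end, for the whole second after the job is handed in: the tip box stands level and at rest on the bay floor, wholly behind the flap (its centre 80 to 115 mm past the hinge along the lane, tilted less than 0.08 rad), and the flap is upright again (within 0.1 rad of shut) (value of joint flap below 0.1 rad and x of tip_box in the frame of loader between 0.08 and 0.115 m and y of tip_box in the frame of loader between -0.012 and 0.012 m and z of tip_box in the frame of loader between 0.047 and 0.058 m and angle between tip_box's own z axis and vertical below 0.08 rad and linear speed of tip_box below 0.02 m/s); the robot touches nothing.
It fails at once if the tip box is lifted, carried or tipped over, instead of being slid (z of tip_box in the frame of loader above 0.07 m or z of tip_box in the frame of loader below 0.035 m or angle between tip_box's own z axis and vertical above 0.35 rad).
It fails at once if a bystander is shoved or knocked over (distance of any of amber_bottle, flask_a, dish, beaker, white_bottle, pen, tape from where it was at the start of the episode above 0.03 m or angle between any of amber_bottle, flask_a, beaker, white_bottle's own z axis and vertical above 0.4 rad).
It also fails if it takes over 35 s, if anything falls off the work surface, if the arm or the gripper's body presses on something with over 40 N, if the wrist force passes 120 N, or if a joint passes its speed limit or range.

## Working session

There is one attempt and no reset: what is moved stays moved. The work goes in short steps, Python scripts to look and compute and a shell command to move; the robot and the scene stay as the last step left them, time stands still between calls to the robot, and variables do not carry over. Pictures are saved under pics/ and viewed, and the job is handed in when it is done.

```bash
mkdir -p pics; ls; cat > h.py <<'E'
import numpy as np, cv2
from cell import env, viewer, ticket, search_frame
def cam(n,save=None):
    T=viewer.get_calibration(n); p,d=viewer.read_camera(n)
    if save: cv2.imwrite('pics/'+save,p)
    return p,d,T
def w(c,d,u,v):
    z=d[int(round(v)),int(round(u))]
    return (np.array(c['T'])@[ (u-c['cx'])/c['fx']*z,(v-c['cy'])/c['fy']*z,z,1])[:3]
E
python3 - <<'E'
from h import *
s=env.state();print({k:np.round(v,3) for k,v in s.items()})
for n in ['scene','top']:
    p,d,c=cam(n,n+'1.png'); np.save(n+'d.npy',d); np.save(n+'p.npy',p)
    print(n,np.round(np.array(c['T']),3).tolist(),c['fx'])
    for l in ['tip_box','loader','flap']:
        for r in search_frame(n,l)[:3]:
            print(l,r,np.round(w(c,d,*r['centre'])))
E
```

```text
pics
{'t': np.float64(0.0), 'joints': array([ 1.239,  0.492,  1.559,  0.   ,  1.092, -0.106]), 'qvel': array([ 0.001,  0.001, -0.001, -0.   ,  0.002,  0.001]), 'tau': array([-1.0000e-03, -6.1263e+01, -2.5818e+01,  6.9000e-02,  4.8000e-02,
       -0.0000e+00]), 'eef_pos': array([139.831, 608.998, 291.684]), 'tcp_rot': array([-3.141, -0.   ,  2.916]), 'ft_force': array([ 0.283,  0.974, -0.115]), 'moment': array([-0.028, -0.016,  0.053]), 'opening': np.float64(0.998)}
scene [[0.58, -0.601, 0.551, -302.245], [-0.815, -0.421, 0.398, -636.716], [-0.007, -0.679, -0.734, 1237.994], [0.0, 0.0, 0.0, 1.0]] 505.96723455027427
tip_box {'centre': [293.7, 271.6], 'p': 0.95} [ 404. -168.   73.]
tip_box {'centre': [345.8, 226.5], 'p': 0.8} [ 636. -202.   71.]
tip_box {'centre': [407.2, 296.5], 'p': 0.73} [ 532. -463.   45.]
loader {'centre': [259.7, 189.8], 'p': 0.96} [631. 125.  47.]
flap {'centre': [193.9, 152.2], 'p': 0.46} [621. 405.  81.]
flap {'centre': [273.5, 201.2], 'p': 0.42} [595.  41.  73.]
top [[0.035, -0.978, 0.205, 222.553], [-0.999, -0.035, 0.002, -25.654], [0.006, -0.205, -0.979, 1729.331], [0.0, 0.0, 0.0, 1.0]] 506.9812105785384
tip_box {'centre': [240.3, 229.2], 'p': 0.83} [507.  94. 126.]
tip_box {'centre': [324.5, 196.0], 'p': 0.67} [ 642. -180.   67.]
tip_box {'centre': [309.9, 256.4], 'p': 0.63} [ 435. -135.   65.]
loader {'centre': [233.0, 197.5], 'p': 0.73} [ 223.  -26. 1729.]
flap {'centre': [237.9, 209.7], 'p': 0.62} [582. 110.  73.]
```

View pics/scene1.png

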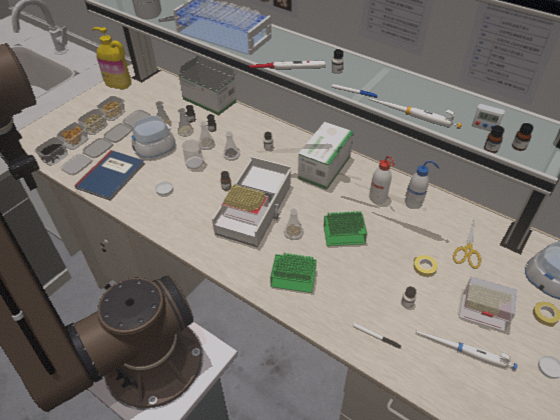

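View pics/top1.png

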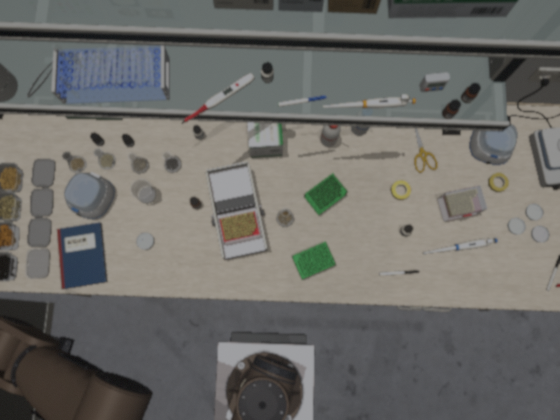

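The scene view shows the feeder at about (254,200), with the red and yellow tip box in its near half at (243,200). Both green boxes, at (294,271) and (345,228), are look-alikes. The amber bottle is at (226,180) and the flask at (293,222). In the top view the lane runs from about (243,255) to (229,168). Next I'll measure its pose.

```bash
python3 - <<'E'
from h import *
for n in ['top','scene']:
    p=np.load(n+'p.npy');d=np.load(n+'d.npy');c=viewer.get_calibration(n)
    x0,y0,x1,y1=(190,150,300,270) if n=='top' else (200,140,310,255)
    cv2.imwrite(f'pics/{n}crop.png',cv2.resize(p[y0:y1,x0:x1],None,fx=5,fy=5,interpolation=cv2.INTER_CUBIC))
    v,u=np.mgrid[0:420,0:560]
    P=np.stack([(u-c['cx'])/c['fx']*d,(v-c['cy'])/c['fy']*d,d,np.ones_like(d)],-1)@np.array(c['T']).T
    P=P[...,:3]; np.save(n+'P.npy',P)
    m=(P[...,0]>380)&(P[...,0]<800)&(P[...,1]>-20)&(P[...,1]<260)&(d>0)
    print(n,P[m&(abs(P[...,2])<15)][:,2].mean())
    # box-ish points: cheeks 74..86
    for lo,hi in [(72,86)]:
        q=m&(P[...,2]>lo)&(P[...,2]<hi)
        r=cv2.minAreaRect(P[q][:,:2].astype(np.float32)); print(q.sum(),r)
    # height map
    g=np.zeros((420,280),np.uint8)
    X=P[m]; 
    for a in X: 
        cv2.circle(g,(int(260-a[1])%280,int(800-a[0])%420),1,int(np.clip(a[2]*2,0,255)),-1)
    cv2.imwrite(f'pics/{n}h.png',g)
    sh=(P[...,2]>250)&(d>0)&(P[...,1]>-100)&(P[...,1]<300)&(P[...,0]>500)
    print('shelf minx,z',P[sh][:,0].min() if sh.any() else None, np.percentile(P[sh][:,2],[1,50,99]) if sh.any() else None)
E
```

```text
top -0.8916349815305965
563 ((612.6243896484375, 128.44505310058594), (257.48834228515625, 389.6179504394531), 85.98251342773438)
shelf minx,z 747.2809245366063 [362.88195265 418.55158295 836.62819479]
scene -0.4010741818888247
660 ((617.790283203125, 72.3058090209961), (347.08282470703125, 251.87710571289062), 13.677166938781738)
shelf minx,z 749.6400076736516 [357.21580464 404.34715598 572.81120729]
```

```bash
python3 - <<'E'
import cv2,numpy as np
a=[cv2.imread(f'pics/{n}h.png') for n in ('top','scene')]
cv2.imwrite('pics/hh.png',np.hstack(a))
E
```

```text
(no output)
```

View pics/hh.png

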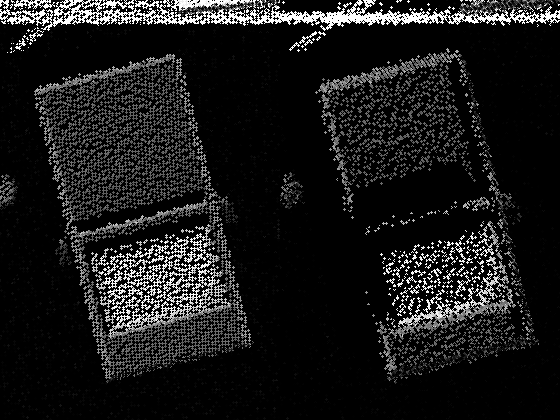

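View pics/topcrop.png

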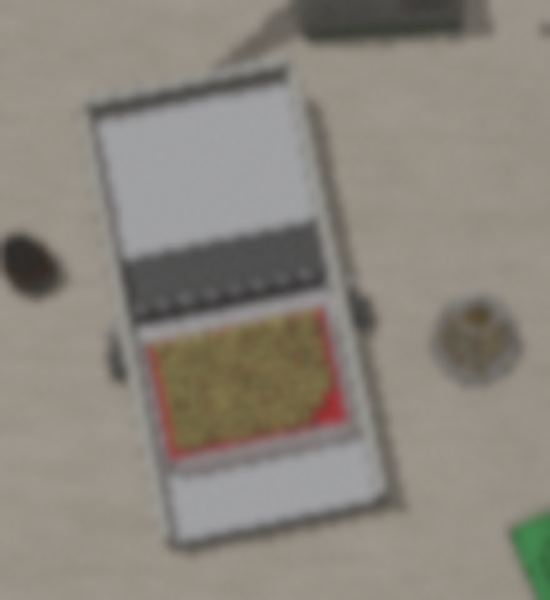

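View pics/scenecrop.png

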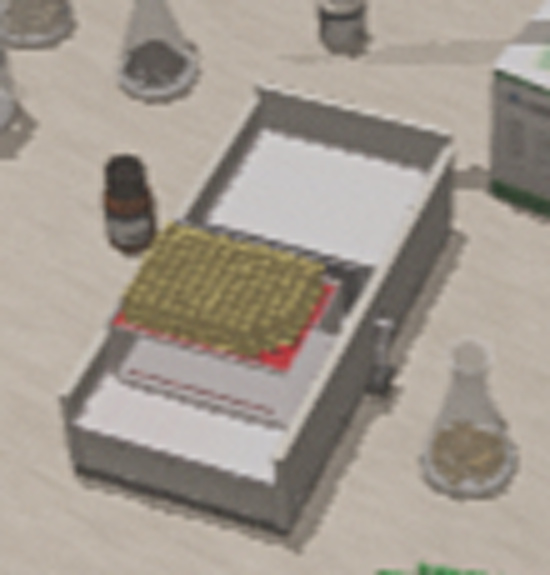

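```bash
cat > fit.py <<'E'
from h import *
from scipy.optimize import minimize
Ps=[np.load(n+'P.npy').reshape(-1,3) for n in ('top','scene')]
P=np.vstack(Ps)
P=P[np.isfinite(P).all(1)]
P=P[(P[:,0]>400)&(P[:,0]<760)&(P[:,1]>-10)&(P[:,1]<245)&(P[:,2]>-15)&(P[:,2]<140)]
def loc(q,X): 
    c,s=np.cos(q[2]),np.sin(q[2]); d=X[:,:2]-q[:2]; return np.c_[d@[c,s],d@[-s,c],X[:,2]]
A=P[(P[:,2]>40)&(P[:,2]<100)]
B=P[(P[:,2]>-12)&(P[:,2]<10)]
def cost(q):
    a=loc(q,A);b=loc(q,B)
    ina=(abs(a[:,0]+1)<152.5)&(abs(a[:,1])<76.5)
    inb=(abs(b[:,0]+1)<152.5)&(abs(b[:,1])<76.5)
    return -ina.sum()+inb.sum()*.7
best=min((minimize(cost,[581+i,117+j,.24],method='Nelder-Mead',options=dict(initial_simplex=[[581+i,117+j,.24],[589+i,117+j,.24],[581+i,125+j,.24],[581+i,117+j,.2]])) for i in(-6,0,6) for j in(-6,0,6)),key=lambda r:r.fun)
q=best.x;print(q,best.fun)
for n,X in zip(('top','scene'),Ps):
    X=X[np.isfinite(X).all(1)];l=loc(q,X)
    l=l[(abs(l[:,0])<200)&(abs(l[:,1])<110)&(l[:,2]>-15)&(l[:,2]<150)]
    print(n,'x span',np.percentile(l[(l[:,2]>40)&(abs(l[:,1])<70)][:,0],[.3,99.7]))
    k=l[(l[:,2]>70)&(l[:,2]<90)&(abs(l[:,0])<140)]
    h,e=np.histogram(k[:,1],np.arange(-90,91,4)); print([(int(a+2),int(b)) for a,b in zip(e,h) if b>8])
    for nm,lo,hi in (('deck',-145,-128),('bay',60,140)):
        z=l[(l[:,0]>lo)&(l[:,0]<hi)&(abs(l[:,1])<55)];print(nm,np.median(z[:,2]),len(z))
    k=l[(l[:,2]>65)&(l[:,2]<135)&(abs(l[:,1])<50)]
    for lo in range(-130,0,6):
        z=k[(k[:,0]>=lo)&(k[:,0]<lo+6)]
        if len(z): print(lo,len(z),np.round(np.percentile(z[:,2],[10,50,90])),end=' | ')
    k=l[(l[:,2]>100)&(l[:,0]<0)]; print('\nbox top',np.percentile(k[:,0],[2,98]),np.percentile(k[:,1],[2,98]),np.median(k[:,2]))
E
python3 fit.py
```

```text
[5.86004101e+02 1.15042436e+02 2.47886126e-01] -5691.5
top x span [-153.37010933  148.49334678]
[(-72, 60), (-68, 97), (-64, 35), (72, 78), (76, 96), (80, 29)]
deck 53.81952920021479 168
bay 50.65364568695986 715
-112 99 [ 70.  93. 107.] | -106 82 [ 99. 108. 125.] | -100 53 [102. 122. 129.] | -94 65 [102. 122. 129.] | -88 58 [103. 121. 129.] | -82 51 [107. 122. 127.] | -76 62 [107. 123. 128.] | -70 62 [105. 123. 129.] | -64 48 [119. 125. 130.] | -58 65 [111. 124. 128.] | -52 57 [106. 123. 128.] | -46 47 [114. 125. 128.] | -40 62 [110. 124. 131.] | -34 20 [101. 112. 127.] | -28 22 [ 99. 103. 111.] | -10 67 [ 69.  84. 100.] | -4 25 [75. 91. 98.] | 
box top [-109.25237327  -26.04311707] [-55.73238138  60.90091175] 120.94367611868847
scene x span [-153.80919359  152.65693029]
[(-76, 87), (-72, 85), (-68, 38), (-64, 34), (-60, 30), (16, 9), (68, 56), (72, 47), (76, 19)]
deck 53.37335471367305 174
bay 51.26976695404005 516
-118 4 [ 73.  88. 103.] | -112 202 [ 70.  89. 104.] | -106 161 [ 74. 105. 124.] | -100 103 [101. 116. 126.] | -94 59 [105. 124. 128.] | -88 62 [109. 124. 128.] | -82 42 [120. 124. 127.] | -76 51 [122. 125. 129.] | -70 47 [120. 125. 128.] | -64 42 [121. 125. 128.] | -58 42 [121. 125. 129.] | -52 38 [122. 125. 128.] | -46 51 [121. 125. 127.] | -40 36 [122. 125. 127.] | -34 28 [120. 124. 125.] | -28 1 [121. 121. 121.] | -10 3 [91. 97. 98.] | -4 32 [90. 94. 98.] | 
box top [-109.35266894  -31.31550333] [-61.3270795   52.47185563] 122.47498690910584
```

```bash
python3 -m inch '{"hand":[0.45,0.45,0.45,0.45],"delta_pos":[[0,0,0],[0,0,0],[0,0,0],[0,0,0]],"turn":[-0.118,-0.118,-0.118,-0.118]}'
python3 -m inch '{"hand":[0.45,0.45,0.45,0.45,0.45,0.45,0.45,0.45,0.45,0.45,0.45,0.45,0.45,0.45,0.45,0.45,0.45,0.45,0.45],"delta_pos":[[-0.98,-3.27,0],[-0.98,-3.27,0],[-0.98,-3.27,0],[-0.98,-3.27,0],[-0.98,-3.27,0],[-0.98,-3.27,0],[-0.98,-3.27,0],[-0.98,-3.27,0],[-0.98,-3.27,0],[-0.98,-3.27,0],[-0.98,-3.27,0],[-0.98,-3.27,0],[-0.98,-3.27,0],[-0.98,-3.27,0],[-0.98,-3.27,0],[-0.98,-3.27,0],[-0.98,-3.27,0],[-0.98,-3.27,0],[0,0,0]],"turn":[0,0,0,0,0,0,0,0,0,0,0,0,0,0,0,0,0,0,0]}'
python3 - <<'E'
from h import *
s=env.state();print(s['t'],s['eef_pos'],s['tcp_rot'],s['joints'],s['opening'])
p,d,c=cam('wrist','wrist1.png');np.save('wd.npy',d);print(np.round(np.array(c['T']),2).tolist(),c['fx'],c['cx'],c['cy'])
E
```

```text
t: 0.8
eef_pos: [139.9, 609.1, 292.2]
tcp_rot: [3.142, 0.0, -2.891]
ft_force: [0.1, -0.1, -0.7]
opening: 0.72
t: 2.7
eef_pos: [456.1, 78.8, 292.2]
tcp_rot: [-3.141, 0.001, -2.898]
ft_force: [-0.7, -0.3, 0.4]
opening: 0.448
2.7 [456.10492788  78.80179432 292.24330165] [-3.14109821e+00  8.93396363e-04 -2.89843176e+00] [ 2.83459328e-02  2.60963203e-01  1.94034967e+00 -3.62562887e-04
  9.39301552e-01 -1.78539717e+00] 0.44829296251258566
[[-0.24, 0.93, 0.26, 381.5], [0.97, 0.23, 0.06, 61.31], [-0.0, 0.27, -0.96, 385.69], [0.0, 0.0, 0.0, 1.0]] 339.21575550731876 281.52583259784467 214.7245726250963
```

View pics/wrist1.png

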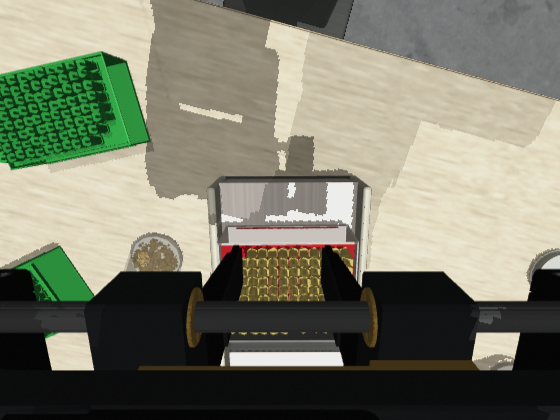

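The wrist view shows the lane mouth, with the cheeks' near ends at about (213,187) and (366,187), the deck, and the box's rear wall at rows 227-243. The lane looks square to the tool.

```bash
cat > wl.py <<'E'
from h import *
q=[586,115,.248]
def pts(d,c):
    v,u=np.mgrid[0:420,0:560]
    P=(np.stack([(u-c['cx'])/c['fx']*d,(v-c['cy'])/c['fy']*d,d,np.ones_like(d)],-1)@np.array(c['T']).T)[...,:3]
    cs,s=np.cos(q[2]),np.sin(q[2]); e=P[...,:2]-q[:2]
    return np.dstack([e@[cs,s],e@[-s,cs],P[...,2]])
E
python3 - <<'E'
from wl import *
d=np.load('wd.npy');c=viewer.get_calibration('wrist')
L=pts(d,c)
for r in (187,192,200,208,216,222,228,234,238,244):
    print(r,[(cc,)+tuple(np.round(L[r,cc]).astype(int)) for cc in (209,212,216,220,224,230,290,350,354,358,362,366,370)])
m=(L[...,2]>74)&(L[...,2]<86)&(L[...,0]<-90)&(L[...,0]>-160)&(abs(L[...,1])<95)
for sg in(-1,1):
  for lo in(-150,-135,-120,-105):
    k=m&(np.sign(L[...,1])==sg)&(abs(L[...,1])>60)&(L[...,0]>lo)&(L[...,0]<lo+15)
    print(sg,lo,k.sum(),np.percentile(L[k][:,1],[3,50,97]) if k.sum()>5 else '')
for n,lo,hi,a,b in(('deck',50,60,-160,-110),('rim',100,112,-125,-90)):
    k=(L[...,2]>lo)&(L[...,2]<hi)&(L[...,0]>a)&(L[...,0]<b)&(abs(L[...,1])<66)
    print(n,k.sum(),np.percentile(L[k],[2,50,98],axis=0).round(1).tolist())
    for y in(-40,-20,0,20,40):
        kk=k&(abs(L[...,1]-y)<10)
        if kk.sum()>5: print(y,np.percentile(L[kk][:,0],[2,98]))
E
```

```text
187 [(209, np.int64(-153), np.int64(-67), np.int64(78)), (212, np.int64(-154), np.int64(-64), np.int64(80)), (216, np.int64(-152), np.int64(-63), np.int64(70)), (220, np.int64(-149), np.int64(-61), np.int64(56)), (224, np.int64(-149), np.int64(-58), np.int64(55)), (230, np.int64(-149), np.int64(-51), np.int64(56)), (290, np.int64(-149), np.int64(8), np.int64(56)), (350, np.int64(-148), np.int64(67), np.int64(55)), (354, np.int64(-148), np.int64(71), np.int64(57)), (358, np.int64(-149), np.int64(74), np.int64(59)), (362, np.int64(-152), np.int64(74), np.int64(75)), (366, np.int64(-153), np.int64(77), np.int64(79)), (370, np.int64(-152), np.int64(81), np.int64(78))]
192 [(209, np.int64(-149), np.int64(-67), np.int64(82)), (212, np.int64(-149), np.int64(-64), np.int64(81)), (216, np.int64(-147), np.int64(-62), np.int64(73)), (220, np.int64(-144), np.int64(-62), np.int64(55)), (224, np.int64(-144), np.int64(-58), np.int64(55)), (230, np.int64(-144), np.int64(-52), np.int64(56)), (290, np.int64(-143), np.int64(8), np.int64(56)), (350, np.int64(-143), np.int64(67), np.int64(55)), (354, np.
[... 5817 characters left out ...]
043 -62.63192764]
1 -150 152 [73.71004773 76.59259252 81.02902791]
1 -135 146 [73.70601    76.68558895 81.14068901]
1 -120 170 [61.28152917 75.93212525 80.92082243]
1 -105 128 [73.80854294 76.87028762 80.9736077 ]
deck 5712 [[-153.7, -60.4, 53.7], [-132.7, 1.7, 55.8], [-110.5, 63.4, 57.6]]
-40 [-153.75082348 -110.58600692]
-20 [-153.73557942 -110.30642939]
0 [-153.71272866 -110.33844385]
20 [-153.63376081 -110.40517381]
40 [-153.67342296 -110.64274576]
rim 1919 [[-110.7, -56.1, 100.7], [-105.2, 4.8, 105.3], [-92.6, 64.9, 110.9]]
-40 [-110.37935399  -93.70986756]
-20 [-110.45181174  -92.75587345]
0 [-110.50039894  -93.27114648]
20 [-110.586005    -92.89227595]
40 [-110.78959211  -97.47227578]
```

```bash
python3 -m inch '{"hand":[0.45,0.45,0.45,0.45,0.45,0.45,0.45,0.45,0.45,0.45],"delta_pos":[[0,0.4,0.5],[0,0.4,1.5],[0,0,2],[0,0,2],[0,0,2],[0,0,2],[0,0,2],[0,0,2],[0,0,0.9],[0,0,0]],"turn":[0,0,0,0,0,0,0,0,0,0]}'
python3 - <<'E'
from h import *
for n in('wrist','scene'):
    p,d,c=cam(n); 
    if n=='scene': p=cv2.resize(p[120:270,180:330],None,fx=4,fy=4)
    cv2.imwrite(f'pics/{n}2.png',p)
E
```

```text
t: 3.75
eef_pos: [451.8, 89.9, 142.4]
tcp_rot: [3.141, -0.002, -2.894]
ft_force: [-0.7, -0.3, 1.4]
opening: 0.451
```

View pics/wrist2.png

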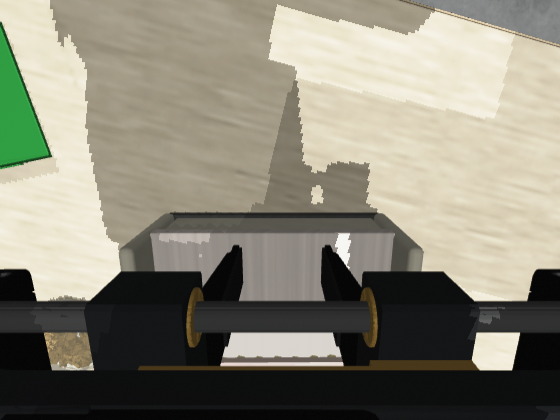

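View pics/scene2.png

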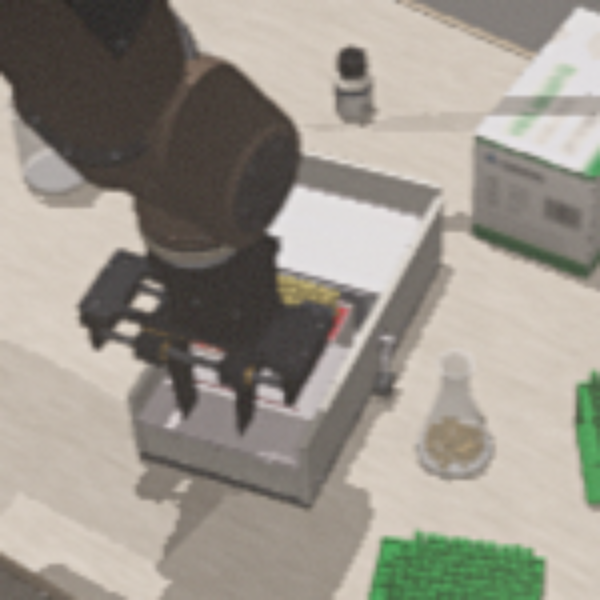

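The fingertips at (237,250) and (326,250) are inside the lane behind the box. They sit about 4 mm too far to +y, since the deck runs from column 152 to 393. I'll correct that and start pushing.

```bash
python3 -m inch '{"hand":[0.45,0.45,0.45,0.45,0.45,0.45,0.45,0.45,0.45,0.45,0.45,0.45,0.45,0.45,0.45,0.45,0.45,0.45,0.45,0.45],"delta_pos":[[0,-0.2,0],[0,-0.2,0],[-0.5,0,0],[-0.5,0,0],[-0.5,0,0],[-0.5,0,0],[-0.5,0,0],[-0.5,0,0],[-0.5,0,0],[-0.5,0,0],[-0.5,0,0],[-0.5,0,0],[-0.5,0,0],[-0.5,0,0],[-0.5,0,0],[-0.5,0,0],[-0.5,0,0],[-0.5,0,0],[-0.5,0,0],[0,0,0]],"turn":[0,0,0,0,0,0,0,0,0,0,0,0,0,0,0,0,0,0,0,0]}'
cat > look.py <<'E'
import sys
from h import *
n=sys.argv[1]
s=env.state();e=s['eef_pos'][:2]-np.array([586,115]);print('TCP loc',e@[.9694,.2455],e@[-.2455,.9694])
for c in('wrist','scene','top'):
    p,d,_=cam(c);np.save(c+'d2.npy',d)
    if c=='scene': p=cv2.resize(p[110:260,180:330],None,fx=4,fy=4)
    if c=='top': p=cv2.resize(p[150:270,180:300],None,fx=4,fy=4)
    if c!='wrist': cv2.imwrite(f'pics/{c}{n}.png',p)
    else: a=p
cv2.imwrite(f'pics/wrist{n}.png',a)
E
python3 look.py 3
```

```text
t: 5.85
eef_pos: [536.7, 106.1, 143.2]
tcp_rot: [-3.142, 0.001, -2.895]
ft_force: [-0.2, 0.7, 0.1]
opening: 0.451
TCP loc -49.9440939412726 3.4415564507955083
```

View pics/wrist3.png

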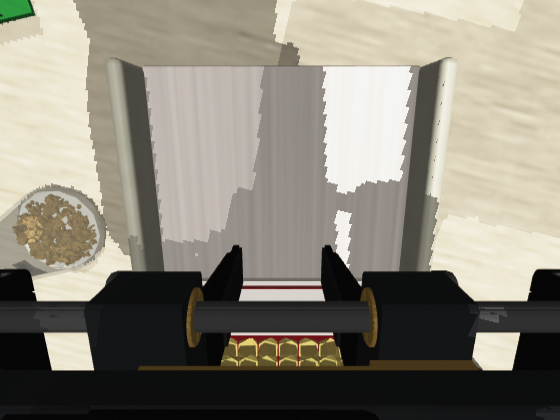

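View pics/scene3.png

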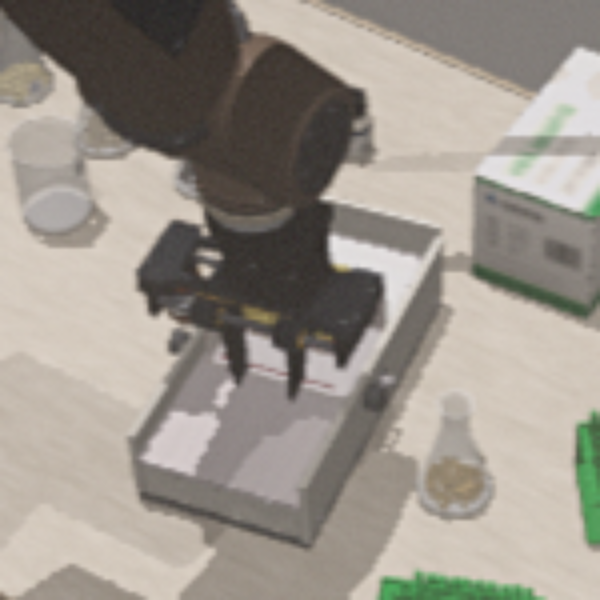

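The push works: the counterweight has swung, the box is squarely against the fingers, and the tool is centred in the lane (columns 148-415).

```bash
python3 -m inch '{"hand":[0.45,0.45,0.45,0.45,0.45,0.45,0.45,0.45,0.45,0.45,0.45,0.45,0.45,0.45,0.45,0.45,0.45,0.45],"delta_pos":[[-0.5,0,0],[-0.5,0,0],[-0.5,0,0],[-0.5,0,0],[-0.5,0,0],[-0.5,0,0],[-0.5,0,0],[-0.5,0,0],[-0.5,0,0],[-0.5,0,0],[-0.5,0,0],[-0.5,0,0],[-0.5,0,0],[-0.5,0,0],[-0.5,0,0],[-0.5,0,0],[-0.4,0,0],[0,0,0]],"turn":[0,0,0,0,0,0,0,0,0,0,0,0,0,0,0,0,0,0]}'
python3 look.py 4
python3 - <<'E'
from wl import *
d=np.load('wristd2.npy');L=pts(d,viewer.get_calibration('wrist'))
for r in range(262,300,4): print(r,[tuple(np.round(L[r,c]).astype(int).tolist()) for c in (255,282,310)])
E
```

```text
t: 7.8
eef_pos: [618.1, 126.5, 143.3]
tcp_rot: [-3.142, 0.001, -2.895]
ft_force: [0.4, 0.5, 0.7]
opening: 0.454
TCP loc 33.912727038454605 3.288357837122212
262 [(32, -10, 65), (32, 5, 65), (32, 20, 64)]
266 [(34, -10, 66), (34, 5, 66), (34, 20, 66)]
270 [(36, -10, 66), (36, 5, 66), (36, 20, 65)]
274 [(38, -10, 67), (38, 5, 66), (39, 20, 65)]
278 [(45, -11, 58), (45, 5, 58), (45, 21, 58)]
282 [(45, -11, 63), (45, 5, 62), (45, 20, 62)]
286 [(45, -10, 68), (45, 5, 67), (46, 20, 66)]
290 [(45, -10, 72), (45, 4, 71), (46, 20, 71)]
294 [(45, -10, 75), (45, 4, 77), (45, 19, 76)]
298 [(45, -9, 81), (45, 4, 80), (45, 19, 80)]
```

View pics/wrist4.png

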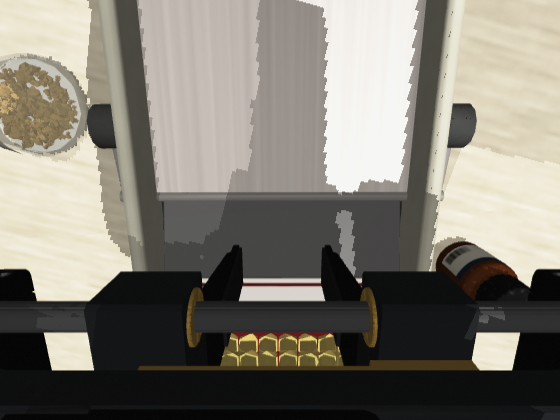

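View pics/scene4.png

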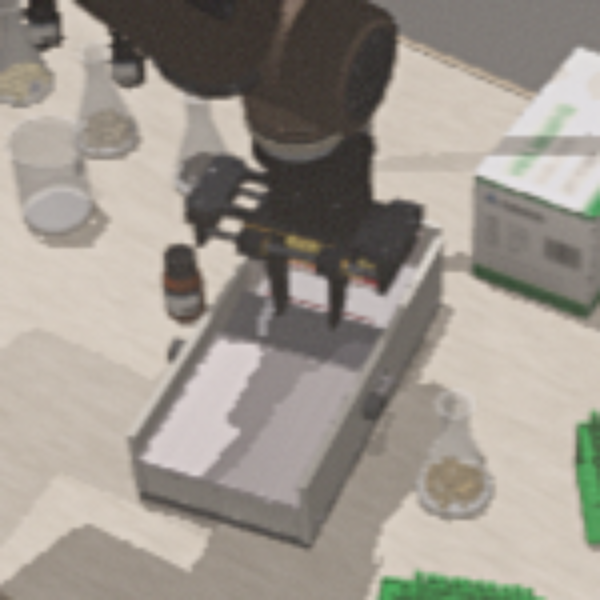

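The flap (rows 195-278) is held down only by the fingertips, and the box's rear wall is about 46 mm past the hinge. I'll push 12 mm more, ease back 2 mm and lift.

```bash
python3 -m inch '{"hand":[0.45,0.45,0.45,0.45,0.45],"delta_pos":[[-0.4,0,0],[-0.4,0,0],[-0.4,0,0],[0,0,0],[0,0,0]],"turn":[0,0,0,0,0]}'
python3 - <<'E'
from wl import *
c=viewer.get_calibration('wrist');p,d=viewer.read_camera('wrist');L=pts(d,c)
for r in list(range(110,200,8))+list(range(200,230,4))+[276,284,292,298]: print(r,np.round(L[r,282]).astype(int).tolist(),end=' ')
print(env.state()['ft_force'])
E
```

```text
t: 8.45
eef_pos: [629.5, 129.4, 143.2]
tcp_rot: [-3.142, 0.001, -2.895]
ft_force: [0.2, 0.1, 1.4]
opening: 0.448
110 [-36, 5, 57] 118 [-32, 5, 55] 126 [-28, 5, 56] 134 [-24, 5, 55] 142 [-20, 5, 55] 150 [-16, 5, 56] 158 [-12, 5, 57] 166 [-7, 5, 55] 174 [-3, 5, 58] 182 [1, 5, 57] 190 [5, 5, 58] 198 [10, 5, 58] 200 [11, 5, 59] 204 [13, 5, 59] 208 [15, 5, 60] 212 [17, 5, 60] 216 [19, 5, 61] 220 [21, 5, 62] 224 [23, 5, 62] 228 [25, 5, 63] 276 [57, 5, 55] 284 [55, 4, 68] 292 [57, 4, 74] 298 [57, 4, 80] [1.53868971 0.55807568 0.34001853]
```

The box's rear wall is now about 57-58 mm past the hinge, so the centre is near 100. Now I'll lift.

```bash
python3 -m inch '{"hand":[0.45,0.45,0.45,0.45,0.45,0.45,0.45,0.45,0.45,0.45,0.45,0.45,0.45,0.45,0.45,0.45],"delta_pos":[[0.2,0,0],[0,0,-0.5],[0,0,-1],[0,0,-1],[0,0,-1],[0,0,-1.5],[0,0,-2],[0,0,-2],[0,0,-2],[0,0,-2],[0,0,-2],[0,0,0],[0,0,0],[0,0,0],[0,0,0],[0,0,0]],"turn":[0,0,0,0,0,0,0,0,0,0,0,0,0,0,0,0]}'
python3 -m inch '{"hand":[0.45,0.45,0.45,0.45,0.45,0.45,0.45,0.45,0.45,0.45],"delta_pos":[[2,0,-0.5],[2,0,0],[2,0,0],[2,0,0],[2,0,0],[2,0,0],[2,0,0],[0,0,0],[0,0,0],[0,0,0]],"turn":[0,0,0,0,0,0,0,0,0,0]}'
python3 look.py 5
python3 - <<'E'
from wl import *
for n in('top','scene','wrist'):
    L=pts(np.load(n+'d2.npy'),viewer.get_calibration(n)).reshape(-1,3)
    L=L[(abs(L[:,0])<146)&(abs(L[:,1]-4)<60)]
    k=L[(L[:,2]>95)&(L[:,2]<135)&(L[:,0]>40)]
    f=L[(L[:,2]>65)&(L[:,2]<102)&(L[:,0]>-30)&(L[:,0]<30)]
    print(n,'box',len(k),np.percentile(k,[2,50,98],axis=0).round(1).tolist() if len(k) else '', 'flap',len(f),np.percentile(f,[5,50,95],axis=0).round(1).tolist() if len(f) else '')
E
```

```text
t: 10.1
eef_pos: [627.0, 128.8, 292.5]
tcp_rot: [3.141, -0.001, -2.895]
ft_force: [-0.1, 0.2, 0.1]
opening: 0.45
t: 11.1
eef_pos: [492.1, 94.8, 298.2]
tcp_rot: [3.142, 0.0, -2.895]
ft_force: [-0.3, 0.6, -0.3]
opening: 0.452
TCP loc -95.98546640819393 3.4552178142016974
top box 858 [[56.5, -53.3, 96.4], [92.9, 2.0, 118.2], [138.3, 59.5, 128.8]] flap 0 
scene box 464 [[56.4, -54.9, 96.0], [81.8, -25.2, 117.7], [134.5, 38.2, 126.6]] flap 254 [[-6.8, -50.7, 66.7], [-2.5, 3.4, 81.9], [1.3, 57.9, 96.8]]
wrist box 1485 [[55.7, -53.5, 95.4], [57.2, 3.7, 101.2], [65.9, 62.2, 105.1]] flap 1305 [[-5.4, -33.4, 66.7], [-4.8, 4.8, 82.4], [-4.2, 42.2, 96.2]]
```

View pics/wrist5.png

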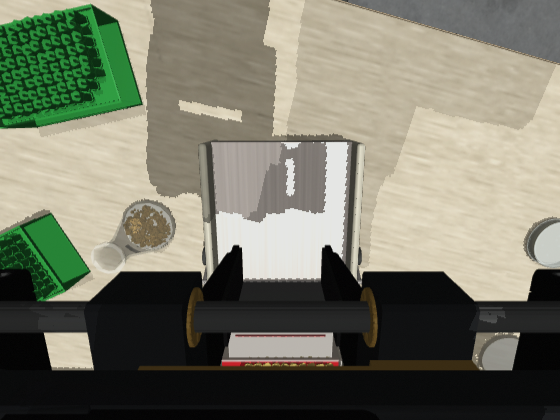

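View pics/scene5.png

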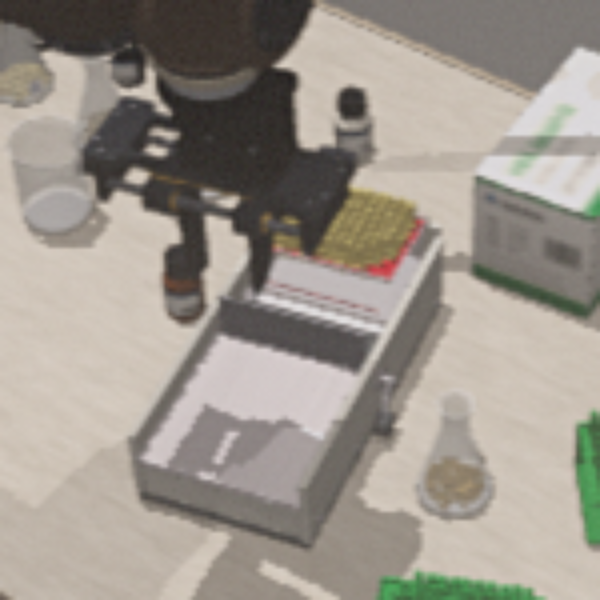

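View pics/top5.png

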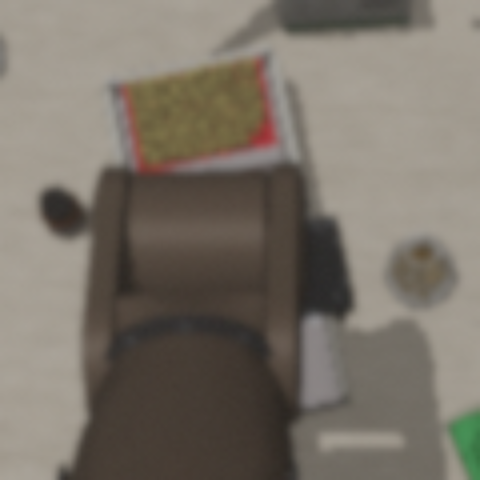

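The flap stands upright across the lane in both the scene and wrist views. The box is in the bay, clear of the flap, and the flask and bottle haven't moved.

```bash
python3 -c "
from cell import ticket
print(ticket.job_done())"
```

```text
the job is handed in; nothing more can be done
None
```

I pushed the tip box along the lane with half-open fingertips until it folded the flap and slid into the bay. I then eased back 2 mm, lifted straight up, and drew the arm clear before handing in at about 11 s.

**Last checks:**
- **Box:** its rear wall is about 57–60 mm past the hinge, which puts its centre at about 100 mm against the required 80–115. It is mid-lane to within about 2 mm. I judged it level and at rest from the pictures and did not measure tilt separately.
- **Flap:** upright. Its face is vertical in the wrist camera's depth, at x −5.4 to −4.2 mm over 30 mm of height. The top camera could not confirm this because the arm blocked its view of the flap.
- **Bystanders:** the flask and amber bottle look unmoved in the pictures. I did not measure the other bystanders.
- **Robot:** the wrist force read no more than about 2 N at each check, and the fingers ended well clear of everything.

**Disagreement between cameras:** they differed by up to about 6 mm on where the lane lies across. I relied on the wrist view and corrected the sideways offset before contact.

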